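# Hang the vial hanger on the sloped rail and let it roll to the stop

## Task

Pick up the roller hanger with the vials by its grip tab, hook it over the sloped rail near the rail's upper (left) end so that both rollers stand on the rail, and let go. It must roll down by itself, untouched, and come to rest against the stop at the lower end; leave the beaker and the tape roll where they are and do not tip the hanger over.

Things in the scene. Friction and masses are not known exactly. Their poses are not given: they have to be found in the camera images.
- hanger: Roller hanger, loose, about 0.4 kg, 58 (x) x 66 (y) x 171 mm high, standing on its grey tray (30 mm high, four fixed vials, caps up to z=44). Origin: centre of the underside, z up. A steel web (x 9..13 mm, y +-33) rises from the tray to a bridge (z 124..129). The C-shaped hook is open to its -x, from the vial caps up to the lip. Centre of mass under the rollers.
- tab (a point): Centre of the black grip tab on the hanger's bridge (hanger x=0, y=0, z=152 mm). The tab is 12 mm thick in the hanger's x, 36 mm long in y, and spans z = 129 to 171 mm: pinch it from above across its thickness.
- seat (a point): Point midway between the undersides of the hanger's two white rollers (hanger x=0, y=0, z=104 mm). Rollers: radius 9 mm, axles along x, at y=+-18 mm, turning freely with light drag. This point lies on the rail's top edge when the hanger hangs properly.
- lip (a point): Middle of the lower edge of the hook's short lip (hanger x=-11, y=0, z=95 mm; 4 mm thick, y +-20 mm). It must pass over the rail's top edge, 9 mm below the roller undersides; the opening between it and the vial caps is 51 mm high. On the rail there is 5 mm play on each side, to the web and to the lip.
- rail_bar: Sloped rail, fixed: steel flat bar on edge, 8 mm thick (x), 20 mm high, on two end posts. Origin: middle of its top edge, 165 mm above the bench; y runs along the top edge uphill (9 degrees, to the robot's left), z is normal to it, x points across, away from the robot. The hanger goes on from the far side, hook towards the robot: web on the +x side, lip over to the -x side.
- upper_place (a point): Point on the rail's top edge at rail y=+85 mm, a good place for the seat point when letting go (y 40 to 105 mm works: posts 16 mm thick stand 170 mm either side of the middle; end cap 8 mm above the edge at y=167). Let go, the hanger settles to the slope and rolls to the stop within 1 to 3 s. Axes as the rail's.
- stop_face (a point): Middle of the stop's rubber face at the rail's lower end (rail y=-139 mm, on the top edge). The stop plate is 34 mm wide and reaches 30 mm above the top edge. With the hanger against it, the seat point is 33 mm uphill of this point.
- beaker: Empty clear beaker, 58 mm wide, 65 mm high, loose, standing near the hanger; origin: centre of its underside. Leave it alone.
- tape_blue_roll: Roll of tape lying flat, 68 mm across, 18 mm high, loose; origin: centre of its underside. Leave it alone.

How it is judged:
By the outcome, as a careful person would: the job done as asked, in the order asked, and still so for the second after the job is handed in, with the robot touching nothing.
It also fails if it takes over 43 s, if anything falls off the work surface, if the arm or the gripper's body presses on something with over 40 N, if the wrist force passes 120 N, or if a joint passes its speed limit or range.

## Robot

A 6-joint arm with a two-finger parallel gripper is mounted at the origin on a cart in front of the work surface, level with it; the furniture and walls round the work are solid. World frame = base frame: x ahead of the robot, y to its left, z up, the work surface at z = 0. Lengths are in mm, angles in rad, forces in N, time in s.
With the tool pointing down it reaches from about 275 to 1000 mm from the base axis. Payload 8.4 kg.
Tool frame: the origin (TCP) lies between the finger pads; the fingertips stand 22 mm ahead of it and the grasp point (between the pads) lies 3 mm ahead of it (r.nose_length is the distance from the TCP to the fingertips, in mm); z points along the fingers, y is the direction in which the jaws open and shut (so a half turn about z gives the same grasp; the last joint's range is limited). The gripper opens to 85 mm and grips with 20 to 120 N. Pads are 22 mm wide; open, the fingers measure 114 mm over their backs; the gripper's body (76 mm by 85 mm) begins 54 mm behind the grasp point. The pads swing forward as they close: fully open they stand 13 mm farther back than shut.
Start: joints at [-1.252, 0.353, 1.633, -0, 1.155, -0.002], TCP at [197.077, -593.118, 253.281] pointing down, gripper open.
Joint ranges: [-2.63, 2.63], [-0.92, 2.1], [0.06, 2.66], [-1.3, 4.44], [0, 2.69], [-3.02, 3.02]. Speed limits (rad/s): [2.22, 2.22, 2.79, 3.14, 3.14, 3.14].

## Interface

Orientations are given as [roll, pitch, yaw] about the fixed x, y, z axes, in that order (R = Rz(yaw) Ry(pitch) Rx(roll)).
In Python, from rig import r, viewer, order gives the robot as it stands.
- The arm moves only by the shell command python3 -m inch 'ROWS' [FORCE]. ROWS is JSON, a list of rows, each a list of 7 numbers: the opening, from 0 (shut) to 1 (fully open), then the shift along the tool's x, y, z in mm, then the turn, a rotation vector about the tool's x, y, z in degrees. A call has 1 to 8 rows; each row shifts and turns the pose as measured when the row begins, along the tool's axes as they then stand; what a row does not reach is not made up. A row lasts 1/10 s, in which the tool goes at most 50 mm and 8.59 degrees, less where a joint would pass 70% of its speed; a pose out of reach is approached as far as the arm can. A call is refused whole if a number of a shift passes 50 or a number of a turn 8.59, either way. A call with a gripper value outside its range is refused whole. The fingers move at their own pace and stop on an object; FORCE is the grip in N (left out, the last holds). Time passes only in rows, so rows that do not move let the fingers close. It gives the time, the measured TCP pose, the force and the opening at its end, in the units of the state.
- r.sense(): the state, without advancing time (a new reading comes with each control period).
- viewer.grab_frame(name): name is "side" or "top"; returns the picture (420x560x3 uint8, red, green, blue); there is no depth.
- viewer.camera_params(name): a dict with "intrinsics" (3x3 intrinsics, pixels), "pose" (4x4, takes a point from camera to world coordinates). Camera axes: x right, y up, looking along -z (the intrinsics and any distortion apply to the point x, -y, -z); pixel columns grow to the right and rows downward; lengths in mm; the calibration is good to about 2 mm. A picture is of the moment at which its call begins. camera_params takes no time and is no camera call.
- order.sign_off(): hands the job in, once; it reports no verdict.
The state is a dict: "clock": time; "qpos": joint angles; "qvel": joint speeds; "joint_efforts": joint torques, N m; "eef_pos": TCP position; "tcp_rot": TCP orientation; "contact_force": force on the tool from outside, world axes, zero at the start; "wrist_torque": the same for the moment, N m; "opening": opening from 0.0 (shut) to 1.0 (fully open).
Only numpy, scipy, OpenCV 4.12 (cv2) and the standard library are available. Lean on these libraries where they do the work, as an engineer would, in place of code of your own. Each camera call takes 0.05 s, during which the arm holds its last target.

## Working session

There is one attempt and no reset: what is moved stays moved. The work goes in short steps, Python scripts to look and compute and a shell command to move; the robot and the scene stay as the last step left them, time stands still between calls to the robot, and variables do not carry over. Pictures are saved under pics/ and viewed, and the job is handed in when it is done.

```bash
mkdir -p pics; ls; python3 - <<'E'
from rig import r, viewer, order
import cv2, numpy as np
np.set_printoptions(precision=3,suppress=True)
for n in("side","top"):
    f=viewer.grab_frame(n); cv2.imwrite(f"pics/{n}0.png",f[:,:,::-1])
    p=viewer.camera_params(n); print(n,p)
s=r.sense(); print(s['clock'],s['eef_pos'],s['tcp_rot'],s['contact_force'],s['opening'],r.nose_length)
E
```

```text
pics
side {'intrinsics': array([[458.89 ,   0.   , 276.079],
       [  0.   , 458.89 , 206.212],
       [  0.   ,   0.   ,   1.   ]]), 'pose': array([[    0.875,     0.197,    -0.443,  -103.708],
       [   -0.484,     0.312,    -0.817, -1099.499],
       [   -0.022,     0.929,     0.369,   574.123],
       [    0.   ,     0.   ,     0.   ,     1.   ]])}
top {'intrinsics': array([[396.685,   0.   , 281.728],
       [  0.   , 396.685, 209.298],
       [  0.   ,   0.   ,   1.   ]]), 'pose': array([[   0.022,    0.986,   -0.167,  287.497],
       [  -1.   ,    0.022,    0.003,  -65.307],
       [   0.007,    0.167,    0.986, 1152.695],
       [   0.   ,    0.   ,    0.   ,    1.   ]])}
0.1 [ 196.98  -592.724  252.639] [-3.14  -0.     0.321] [0.872 0.145 0.341] 0.9966460287129602 22.0
```

View pics/side0.png

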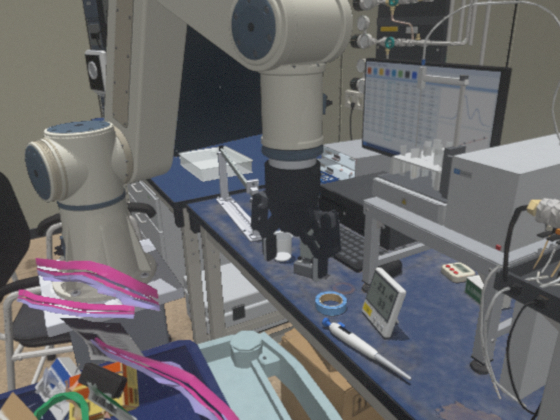

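View pics/top0.png

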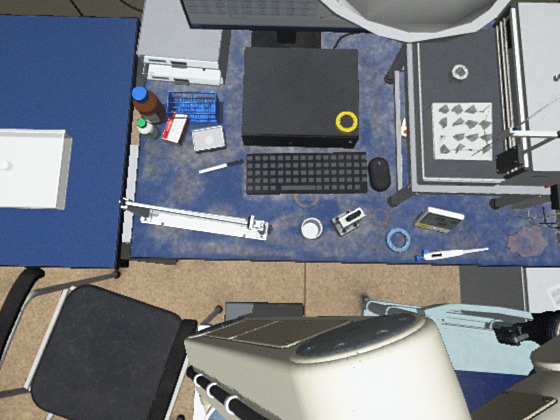

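The top view shows the rail at about (125–268, 205–235), the beaker at (312,228), the hanger at (349,220) and the tape at (398,239). In the side view the gripper covers part of the hanger. I'll enlarge both.

```bash
python3 - <<'E'
import cv2
t=cv2.imread('pics/top0.png'); s=cv2.imread('pics/side0.png')
cv2.imwrite('pics/top0h.png',cv2.resize(t[195:255,290:420],None,fx=6,fy=6,interpolation=cv2.INTER_CUBIC))
cv2.imwrite('pics/top0r.png',cv2.resize(t[190:250,115:275],None,fx=5,fy=5,interpolation=cv2.INTER_CUBIC))
cv2.imwrite('pics/side0z.png',cv2.resize(s[140:320,190:350],None,fx=3.3,fy=3.3,interpolation=cv2.INTER_CUBIC))
E
```

```text
(no output)
```

View pics/top0h.png

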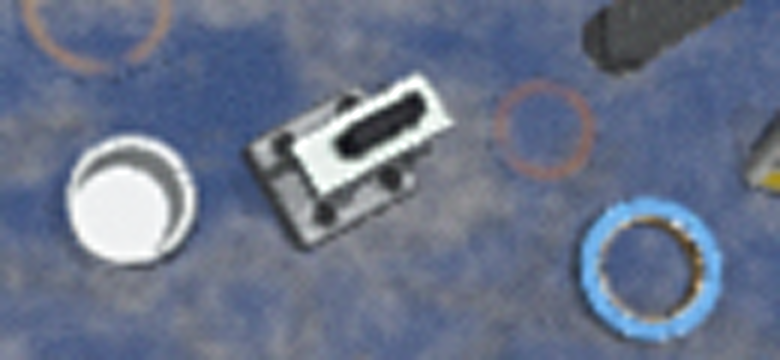

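View pics/top0r.png

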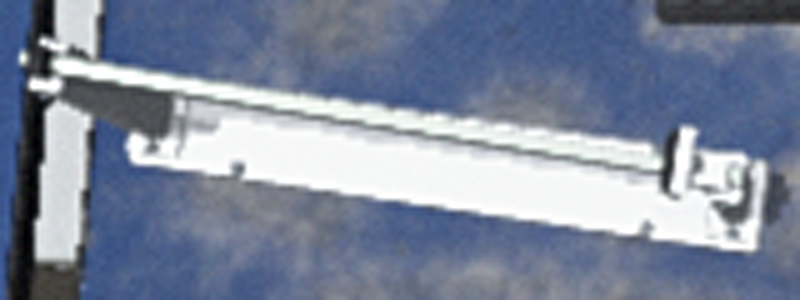

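View pics/side0z.png

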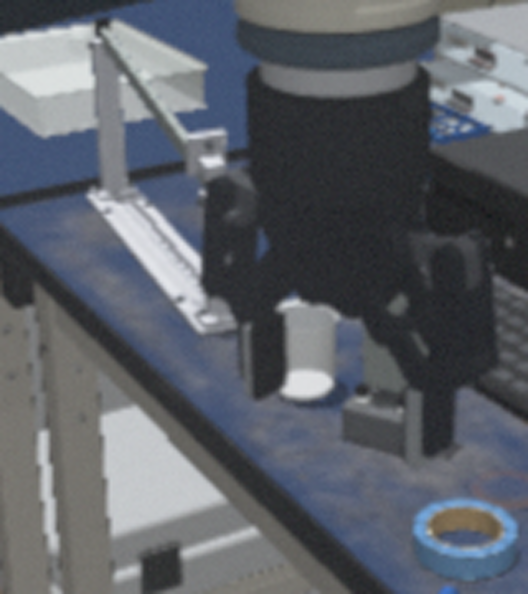

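```bash
cat > h.py <<'E'
import cv2, numpy as np
from rig import r, viewer, order
from scipy.spatial.transform import Rotation as R
np.set_printoptions(precision=2,suppress=True)
def ray(n,uv):
    p=viewer.camera_params(n);K=p['intrinsics'];T=p['pose']
    d=np.array([(uv[0]-K[0,2])/K[0,0],-(uv[1]-K[1,2])/K[1,1],-1.])
    return T[:3,3],T[:3,:3]@d
def onz(n,uv,z):
    o,d=ray(n,uv); return o+d*(z-o[2])/d[2]
def tri(a,b):
    (o1,d1),(o2,d2)=ray('top',a),ray('side',b)
    d1=d1/np.linalg.norm(d1);d2=d2/np.linalg.norm(d2)
    t=np.linalg.lstsq(np.c_[d1,-d2],o2-o1,rcond=None)[0]
    p,q=o1+t[0]*d1,o2+t[1]*d2
    return (p+q)/2,np.linalg.norm(p-q)
def proj(n,P):
    p=viewer.camera_params(n);K=p['intrinsics'];T=p['pose']
    c=T[:3,:3].T@(np.array(P)-T[:3,3]); return np.array([K[0,0]*c[0]/-c[2]+K[0,2],K[1,1]*c[1]/c[2]+K[1,2]])
def grab(n,name):
    f=viewer.grab_frame(n)[:,:,::-1].copy(); cv2.imwrite(f'pics/{name}.png',f); return f
def crop(f,x0,y0,x1,y1,k,name):
    cv2.imwrite(f'pics/{name}.png',cv2.resize(f[y0:y1,x0:x1],None,fx=k,fy=k,interpolation=cv2.INTER_CUBIC))
def tool(): 
    s=r.sense(); return s['eef_pos'],R.from_euler('xyz',s['tcp_rot']).as_matrix()
E
python3 - <<'E'
from h import *
t=cv2.imread('pics/top0.png')
hsv=cv2.cvtColor(t,cv2.COLOR_BGR2HSV)
# white bridge region
g=t.min(2)
roi=np.zeros(g.shape,np.uint8); roi[200:240,333:370]=1
m=((g>200)&(roi>0)).astype(np.uint8)
cs,_=cv2.findContours(m,0,2); c=max(cs,key=cv2.contourArea)
rc=cv2.minAreaRect(c); print('bridge',rc)
box=cv2.boxPoints(rc); print([onz('top',b+0.,129) for b in box])
fill=np.zeros_like(m); cv2.drawContours(fill,[c],-1,1,-1)
tm=((t.max(2)<90)&(fill>0)).astype(np.uint8)
ys,xs=np.nonzero(tm); P=np.array([onz('top',(x,y),171)[:2] for x,y in zip(xs,ys)])
print('tab n',len(xs),xs.mean(),ys.mean(),'pos171',P.mean(0)); w,v=np.linalg.eigh(np.cov(P.T)); print('long axis',v[:,1],np.degrees(np.arctan2(v[1,1],v[0,1])),'ext',(P@v).max(0)-(P@v).min(0))
ctr=np.array([onz('top',b,129) for b in box]).mean(0); print('bridge ctr',ctr)
# beaker, tape
print('beaker rim',onz('top',(290+132/6,195+200/6),65)); 
bl=cv2.inRange(hsv,(95,100,180),(110,255,255)); bl[:200]=0; 
n,l,st,ce=cv2.connectedComponentsWithStats(bl); i=1+np.argmax(st[1:,4]); print('tape',ce[i],onz('top',ce[i],18))
# rail: pts on top edge centerline in crop at 5x
for (u,v) in [(60,66),(300,100),(660,156)]:
    uv=(115+u/5,190+v/5)
    # intersect: height z unknown -> print at z 140,165,190
    print(uv,[onz('top',uv,z)[:2] for z in (140,165,190)])
E
```

```text
bridge ((351.2783203125, 216.90097045898438), (9.421472549438477, 24.476404190063477), 60.945396423339844)
[array([ 439.23, -216.52,  129.  ]), array([ 472.01, -272.77,  129.  ]), array([ 450.41, -284.5 ,  129.  ]), array([ 417.86, -228.38,  129.  ])]
tab n 70 352.92857142857144 215.61428571428573 pos171 [ 441.72 -247.05]
long axis [-0.52  0.86] 121.02210735243641 ext [11.72 39.79]
bridge ctr [ 444.88 -250.54  129.  ]
beaker rim [ 420.28 -153.3    65.  ]
tape [397.93 239.15] [ 400.33 -404.1    18.  ]
(127.0, 203.2) [array([465.85, 332.47]), array([461.45, 322.65]), array([457.05, 312.83])]
(175.0, 210.0) [array([450.85, 207.27]), array([446.81, 200.54]), array([442.78, 193.81])]
(247.0, 221.2) [array([425.85,  20.33]), array([422.44,  18.22]), array([419.02,  16.11])]
```

```bash
python3 -m inch '[[1,-50,0,-40,0,0,0],[1,-50,0,-40,0,0,0],[1,-50,0,-10,0,0,0]]'
```

```text
clock: 0.4
eef_pos: [74.5, -632.8, 326.9]
tcp_rot: [-3.133, -0.002, 0.329]
contact_force: [0.5, -1.9, -0.9]
opening: 0.998
```

```bash
python3 - <<'E'
from h import *
f=grab('side','side1'); crop(f,200,140,400,320,3,'side1z'); crop(f,240,190,360,290,6,'side1h'); crop(f,200,135,300,250,5,'side1r')
E
```

```text
(no output)
```

View pics/side1z.png

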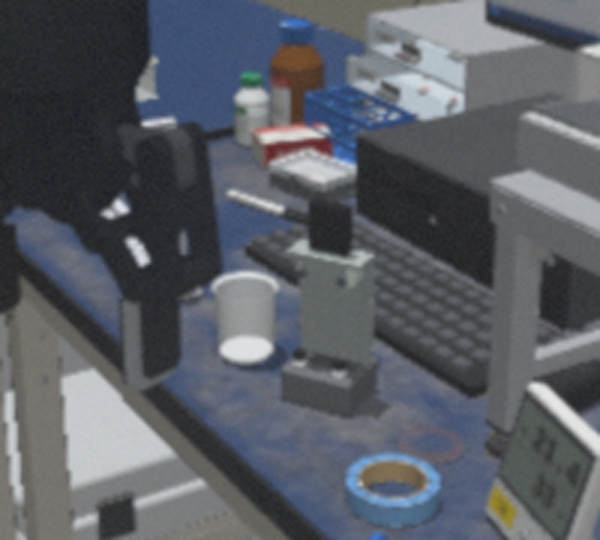

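View pics/side1h.png

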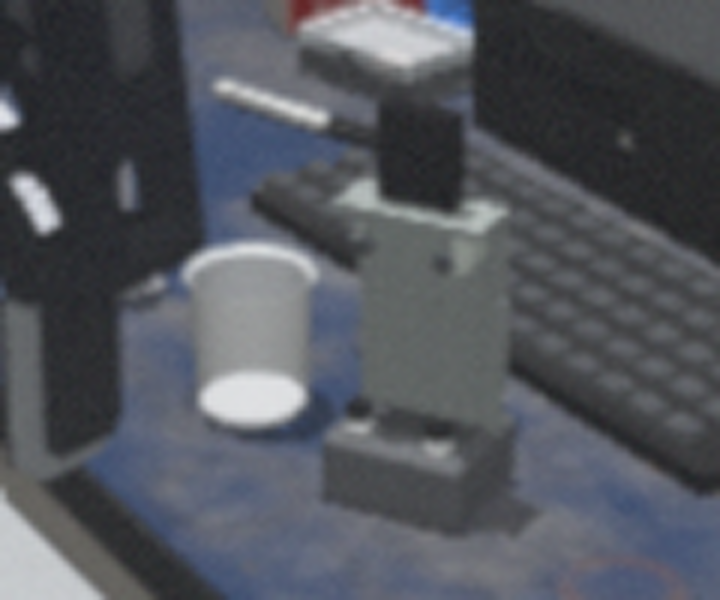

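View pics/side1r.png

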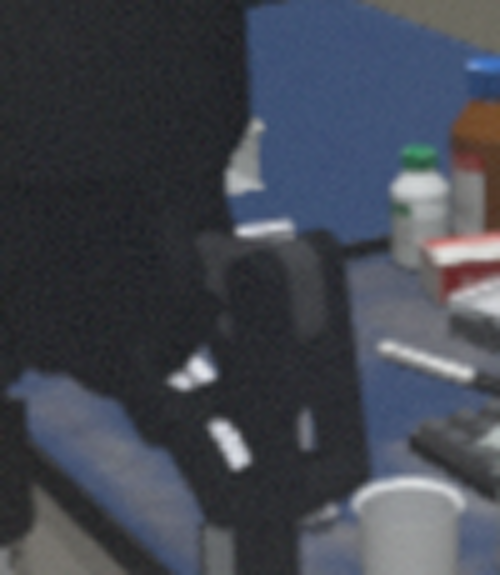

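```bash
python3 - <<'E'
from h import *
c=np.array([442.5,-248.5])
for yaw in(31,211):
    a=np.radians(yaw); X=np.array([np.cos(a),np.sin(a)]);Y=np.array([-X[1],X[0]])
    for nm,p in dict(web_bl=(9,33,44),web_br=(9,-33,44),web_t1=(9,33,124),web_t2=(9,-33,124),web2_t1=(13,33,124),web2_t2=(13,-33,124),tr1=(-29,33,0),tr2=(-29,-33,0),tr3=(29,33,0),tr4=(29,-33,0),lip1=(-11,20,95),lip2=(-11,-20,95),tabtop=(0,0,171),br1=(-13,33,129),br2=(-13,-33,129)).items():
        w=np.r_[c+p[0]*X+p[1]*Y,p[2]]; print(yaw,nm,(proj('side',w)-[240,190])*6)
f=cv2.imread('pics/side1.png'); z=f[215:270,290:330]; z=cv2.convertScaleAbs(z,alpha=1.6,beta=-60)
cv2.imwrite('pics/side1hz.png',cv2.resize(z,None,fx=10,fy=10,interpolation=cv2.INTER_LANCZOS4))
E
```

```text
31 web_bl [343.12 361.55]
31 web_br [486.52 395.8 ]
31 web_t1 [342.11 186.69]
31 web_t2 [489.34 216.89]
31 web2_t1 [346.63 183.22]
31 web2_t2 [493.56 213.23]
31 tr1 [301.19 493.68]
31 tr2 [445.25 532.07]
31 tr3 [365.12 433.89]
31 tr4 [505.12 469.13]
31 lip1 [348.07 275.81]
31 lip2 [437.34 295.63]
31 tabtop [405.12 100.71]
31 br1 [316.66 194.73]
31 br2 [465.82 225.71]
211 web_bl [467.69 414.38]
211 web_br [322.99 379.19]
211 web_t1 [470.04 233.59]
211 web_t2 [321.44 202.54]
211 web2_t1 [465.68 237.36]
211 web2_t2 [316.77 206.11]
211 tr1 [505.12 469.13]
211 tr2 [365.12 433.89]
211 tr3 [445.25 532.07]
211 tr4 [301.19 493.68]
211 lip1 [461.05 274.57]
211 lip2 [372.78 255.41]
211 tabtop [405.12 100.71]
211 br1 [493.75 201.76]
211 br2 [346.57 172.02]
```

View pics/side1hz.png

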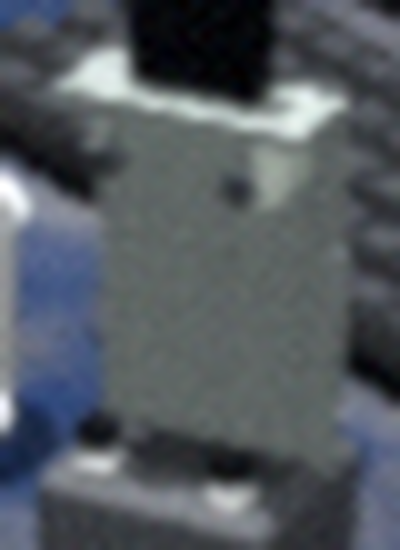

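```bash
python3 - <<'E'
from h import *
c=np.array([444.9,-250.5])
a=np.radians(30.3); X=np.array([np.cos(a),np.sin(a)]);Y=np.array([-X[1],X[0]])
for nm,p in dict(web_bl=(9,33,44),web_br=(9,-33,44),tr1=(-29,33,0),tr2=(-29,-33,0),tabbotL=(-6,18,129),tabbotR=(-6,-18,129),tabTL=(-6,18,171),tabTR=(-6,-18,171),tabR=(6,-18,171),br1=(-13,33,129),br2=(-13,-33,129),br3=(13,-33,129)).items():
        w=np.r_[c+p[0]*X+p[1]*Y,p[2]]; print(nm,(proj('side',w)-[240,190])*6)
for n,uv,z in (('side',(240+323/6,190+493/6),0),('side',(240+463/6,190+530/6),0)): print(onz(n,uv,z))
# tab mid: top uses bridge-derived, side tab mid
s=cv2.imread('pics/side1.png'); m=(s[205:224,295:325].max(2)<62).astype(np.uint8)
for row in m: print(''.join('#' if x else '.' for x in row))
E
```

```text
web_bl [351.17 361.71]
web_br [493.99 396.79]
tr1 [308.35 493.61]
tr2 [451.75 532.91]
tabbotL [365.68 195.55]
tabbotR [446.39 212.67]
tabTL [365.45  98.29]
tabTR [447.33 114.08]
tabR [460.89 103.93]
br1 [324.48 194.73]
br2 [473.   226.47]
br3 [501.53 202.64]
[ 408.66 -239.35    0.  ]
[ 441.65 -294.06    0.  ]
...........#............######
.........####...........######
.........#####..........######
........###########.....######
........##############..######
........##############..######
........##############....####
.###...###############......##
....##################.......#
.......###############........
........##############........
........##############........
........##############........
........###############.......
.........#############........
.........#############........
.........#############........
.........#############........
..............#######.........
```

The side view settles the orientation. The web lies on the far side, at crop columns 365–510, which fits yaw ≈ 30° rather than 210°. The hook already faces the robot. I'll turn the gripper to yaw ≈ 120° and go above the tab.

```bash
python3 -m inch '[[1,0,0,0,0,0,-8.5],[1,0,0,0,0,0,-8.5],[1,0,0,0,0,0,-8.5],[1,0,0,0,0,0,-8.5],[1,0,0,0,0,0,-8.5],[1,0,0,0,0,0,-8.5],[1,0,0,0,0,0,-8.5],[1,0,0,0,0,0,-8.5]]'
python3 -m inch '[[1,0,0,0,0,0,-8.5],[1,0,0,0,0,0,-8.5],[1,0,0,0,0,0,-8.5],[1,0,0,0,0,0,-8.5],[1,0,0,0,0,0,-6]]'
python3 - <<'E'
from h import *
p,M=tool(); print(p,r.sense()['tcp_rot'],M.T@(np.array([446.3,-251.4,270])-p)); print(r.sense()['qpos'])
E
```

```text
clock: 1.25
eef_pos: [62.8, -633.9, 323.2]
tcp_rot: [-3.135, -0.012, 1.526]
contact_force: [-0.7, 0.1, -0.5]
opening: 1.002
clock: 1.75
eef_pos: [63.4, -632.1, 319.5]
tcp_rot: [3.136, -0.019, 2.236]
contact_force: [0.6, 0.2, -0.2]
opening: 0.999
[  63.41 -632.07  319.46] [ 3.14 -0.02  2.24] [ 62.03 535.91  53.87]
[-1.47  0.33  1.52 -0.01  1.31 -2.13]
```

```bash
python3 -m inch '[[1,0,0,0,0,0,7.8],[1,0,0,0,0,0,0]]'
python3 - <<'E'
from h import *
p,M=tool(); print(p,np.degrees(r.sense()['tcp_rot']),M.T@(np.array([446.3,-251.4,270])-p))
E
```

```text
clock: 1.95
eef_pos: [63.6, -631.3, 318.0]
tcp_rot: [3.137, -0.021, 2.105]
contact_force: [0.6, -0.6, -0.7]
opening: 0.999
[  63.65 -631.33  318.03] [179.74  -1.23 120.59] [131.24 522.51  53.25]
```

```bash
python3 -m inch '[[1,11,46,4,0,0,0],[1,11,46,4,0,0,0],[1,11,46,4,0,0,0],[1,11,46,4,0,0,0],[1,11,46,4,0,0,0],[1,11,46,4,0,0,0],[1,11,46,4,0,0,0],[1,11,46,4,0,0,0]]'
python3 - <<'E'
from h import *
p,M=tool(); print(p,np.degrees(r.sense()['tcp_rot']),M.T@(np.array([446.3,-251.4,240])-p))
E
```

```text
clock: 2.75
eef_pos: [337.7, -358.4, 285.6]
tcp_rot: [3.137, -0.022, 2.121]
contact_force: [0.0, -0.8, -0.4]
opening: 0.999
[ 337.73 -358.38  285.63] [179.76  -1.26 121.51] [ 33.44 148.28  46.99]
```

```bash
cat >> h.py <<'E'
def rel(P,eul):
    p,M=tool(); T=R.from_euler('xyz',eul,degrees=True).as_matrix()
    print('at',p,'eul',np.degrees(r.sense()['tcp_rot'])); print('shift',M.T@(np.array(P)-p),'turn',np.degrees(R.from_matrix(M.T@T).as_rotvec()))
E
python3 -m inch '[[1,8,37,10,0,0,0],[1,8,37,10,0,0,0],[1,8,37,10,0,0,0],[1,8,36,10,0,0,0],[1,0,0,0,0,0,0]]'
python3 -c "
from h import *
rel([446.3,-251.4,240],[180,0,120.3])"
```

```text
clock: 3.25
eef_pos: [452.0, -243.1, 244.9]
tcp_rot: [3.136, -0.022, 2.141]
contact_force: [-0.1, -0.2, 1.1]
opening: 0.999
at [ 451.95 -243.1   244.92] eul [179.68  -1.26 122.69]
shift [-4.04 -9.27  4.78] turn [ 0.3  -1.26  2.39]
```

```bash
python3 -m inch '[[1,-4,-9,4,0.3,-1.3,2.4],[1,0,0,0,0,0,0]]'
python3 - <<'E'
from h import *
rel([446.3,-251.4,240],[180,0,120.3])
f=grab('side','side2'); crop(f,240,160,360,290,5,'side2h')
f=grab('top','top2'); crop(f,280,160,420,260,5,'top2h')
E
```

```text
clock: 3.45
eef_pos: [446.6, -250.1, 239.9]
tcp_rot: [-3.14, -0.0, 2.107]
contact_force: [0.3, 0.6, 0.2]
opening: 1.0
at [ 446.62 -250.1   239.88] eul [-179.92   -0.02  120.72]
shift [-0.95 -0.94 -0.12] turn [-0.08 -0.02  0.42]
```

View pics/side2h.png

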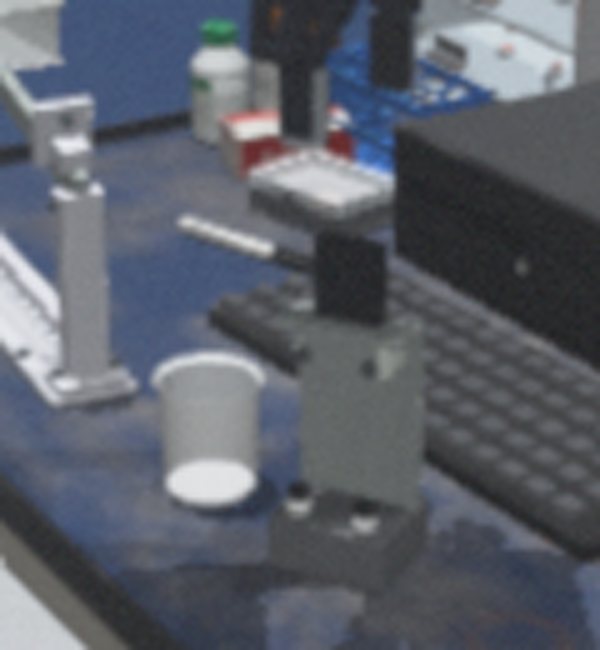

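View pics/top2h.png

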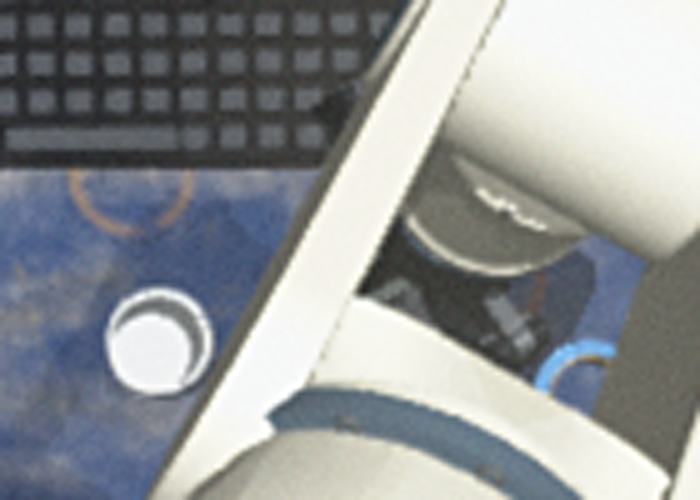

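The side view shows the fingertips at crop (300,140) and (390,85) straddling the tab, whose centre is at column 351, to within about 2 mm. The top view is blocked by the arm. I'll descend.

```bash
python3 -m inch '[[1,-2,-0.5,25,0,0,0.4],[1,0,0,25,0,0,0],[1,0,0,20,0,0,0],[1,0,0,8,0,0,0],[1,0,0,0,0,0,0]]'
python3 - <<'E'
from h import *
rel([447.3,-252,158],[180,0,120.3])
f=grab('side','side3'); crop(f,240,160,360,290,5,'side3h')
E
```

```text
clock: 4.05
eef_pos: [448.9, -255.4, 163.4]
tcp_rot: [3.138, 0.003, 2.103]
contact_force: [0.2, -0.1, 0.1]
opening: 1.0
at [ 448.89 -255.38  163.37] eul [179.81   0.19 120.51]
shift [3.74 0.33 5.36] turn [0.19 0.19 0.21]
```

View pics/side3h.png

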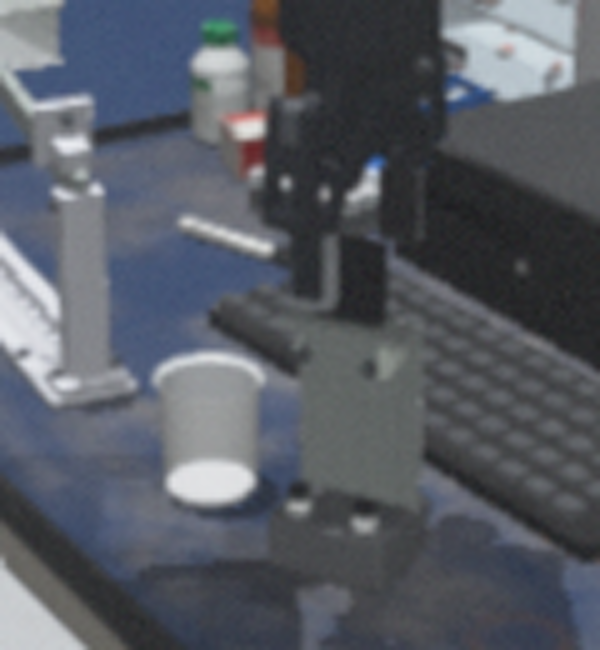

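The near finger at crop (310,270) stands in front of the tab and the far one is behind it. I'll go down the last 5 mm and close.

```bash
python3 -m inch '[[1,3.5,0.3,5.5,0,0,0],[1,0,0,0,0,0,0],[0.4,0,0,0,0,0,0],[0.25,0,0,0,0,0,0],[0.2,0,0,0,0,0,0],[0.2,0,0,0,0,0,0]]' 50
python3 - <<'E'
from h import *
rel([447.3,-252,158],[180,0,120.3])
f=grab('side','side4'); crop(f,240,160,360,290,5,'side4h')
E
```

```text
clock: 4.7
eef_pos: [449.3, -253.2, 161.6]
tcp_rot: [3.135, 0.009, 2.104]
contact_force: [0.4, -1.1, -0.3]
opening: 0.332
at [ 449.32 -253.17  161.58] eul [179.63   0.49 120.54]
shift [ 2.06 -1.17  3.56] turn [0.37 0.49 0.24]
```

View pics/side4h.png

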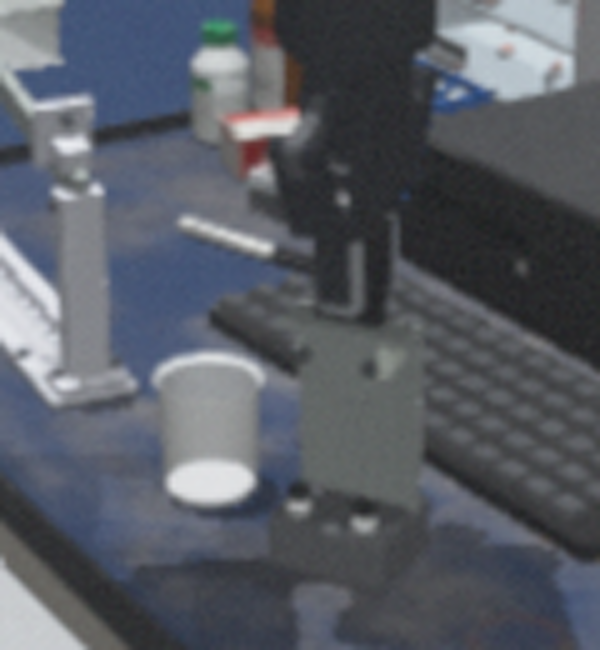

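```bash
python3 -m inch '[[0.1,0.8,-0.6,1.5,0,0,0],[0,0,0,0,0,0,0],[0,0,0,0,0,0,0],[0,0,0,0,0,0,0],[0,0,0,0,0,0,0]]' 60
python3 - <<'E'
from h import *
rel([447.3,-252,158],[180,0,120.3]);print(r.sense()['contact_force'],r.sense()['wrist_torque'])
E
```

```text
clock: 5.25
eef_pos: [448.6, -253.8, 161.0]
tcp_rot: [3.136, 0.011, 2.104]
contact_force: [-0.4, -0.6, 1.5]
opening: 0.13
at [ 448.58 -253.78  160.97] eul [179.66   0.61 120.58]
shift [ 2.22 -0.21  2.94] turn [0.34 0.6  0.28]
[-0.45 -0.61  1.47] [-0.05  0.21 -0.01]
```

Opening 0.13 is about 11 mm, which matches the 12 mm tab, so it is gripped. Lifting.

```bash
python3 -m inch '[[0,0,0,-15,0,0,0],[0,0,0,-30,0,0,0],[0,0,0,-30,0,0,0],[0,0,0,-30,0,0,0],[0,0,0,-10,0.3,0.6,0],[0,0,0,0,0,0,0]]'
python3 - <<'E'
from h import *
a=np.radians(-6.1)
rel([530,-150,275],[180,0,120.3]);print(r.sense()['contact_force'],r.sense()['wrist_torque'])
f=grab('side','side5'); crop(f,180,90,360,290,3,'side5h')
E
```

```text
clock: 5.85
eef_pos: [444.1, -250.6, 275.2]
tcp_rot: [-3.137, -0.011, 2.105]
contact_force: [0.7, -0.8, -4.8]
opening: 0.132
at [ 444.07 -250.62  275.25] eul [-179.73   -0.63  120.58]
shift [ 42.9  125.17   0.14] turn [-0.27 -0.63  0.28]
[ 0.69 -0.82 -4.78] [-0.14 -0.07  0.01]
```

View pics/side5h.png

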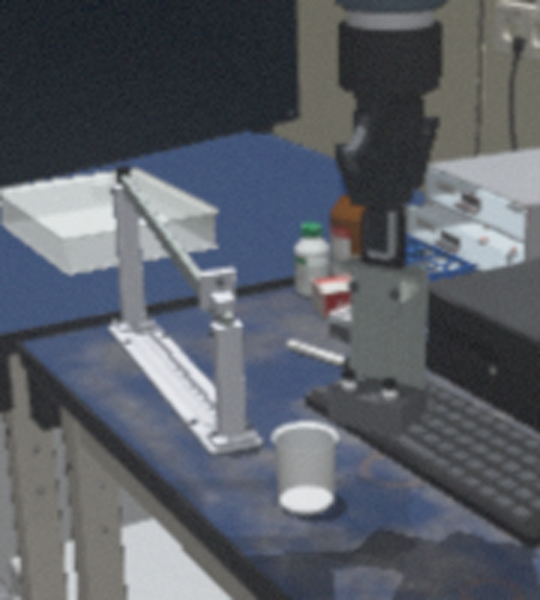

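Lifted: load −4.8 N, hanger upright and clear of everything. The side picture also shows the whole rail unblocked, so I'll measure it there as well.

```bash
python3 - <<'E'
from h import *
f=cv2.imread('pics/side5.png'); z=f[140:205,210:265]; cv2.imwrite('pics/side5r.png',cv2.resize(z,None,fx=9,fy=9,interpolation=cv2.INTER_LANCZOS4))
f=cv2.imread('pics/top0.png'); z=f[190:235,115:275]; z=cv2.convertScaleAbs(z,alpha=1.5,beta=-130); cv2.imwrite('pics/top0rr.png',cv2.resize(z,None,fx=5,fy=8,interpolation=cv2.INTER_LANCZOS4))
E
```

```text
(no output)
```

View pics/side5r.png

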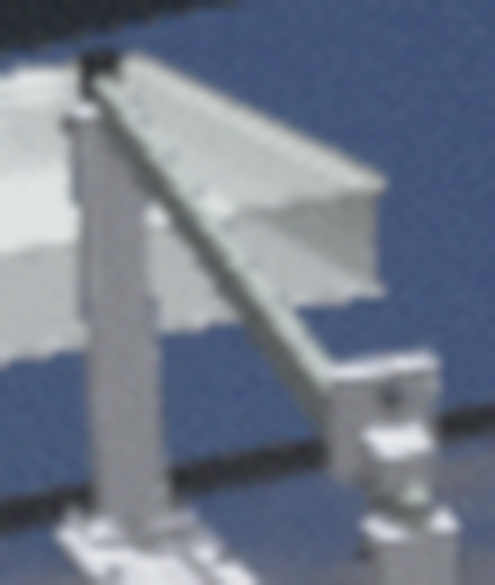

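View pics/top0rr.png

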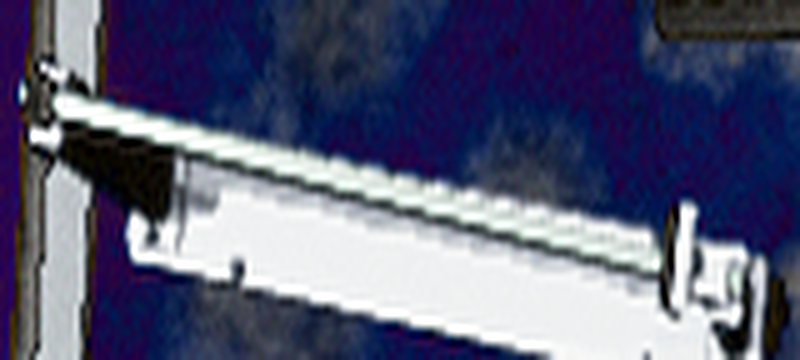

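```bash
python3 - <<'E'
from h import *
from scipy.optimize import least_squares
pts=[(126.6,202.7),(174.6,210.4),(226.6,218.6)]
sd=[(210+a/9-.4,140+b/9-.4) for a,b in [(104,85),(165,170),(235,265),(320,375)]] # side: strip centre
def rail(p,s):
    psi=p[2]; u=np.array([-np.sin(psi)*np.cos(np.radians(9)),np.cos(psi)*np.cos(np.radians(9)),np.sin(np.radians(9))])
    return np.array([p[0],p[1],165.])+s*u
def dist(n,uv,p):
    a=proj(n,rail(p,-100));b=proj(n,rail(p,150)); d=(b-a)/np.linalg.norm(b-a); e=np.array(uv)-a; return d[0]*e[1]-d[1]*e[0]
def stop(p): return (proj('top',rail(p,-139))-[246.8,221.9])[0]
def capt(p): return (proj('top',rail(p,167))-[123,202])[0]
for nm,fn in dict(top=lambda p:[dist('top',q,p) for q in pts]+[stop(p)],both=lambda p:[dist('top',q,p) for q in pts]+[dist('side',q,p) for q in sd]+[stop(p)]).items():
    s=least_squares(fn,[445,170,-.1]); print(nm,s.x,np.degrees(s.x[2]),s.fun,'cap',capt(s.x),'up',rail(s.x,85),'stop',rail(s.x,-139))
    print([dist('side',q,s.x) for q in sd])
E
```

```text
top [439.77 156.86  -0.12] -6.697115664641374 [ 0.02 -0.04  0.02 -0.  ] cap 0.7022481691216456 up [449.56 240.24 178.3 ] stop [423.76  20.51 143.26]
[np.float64(-0.5406408392317701), np.float64(-0.8296527931435431), np.float64(-0.9910420376416447), np.float64(-0.8280483486067399)]
both [438.59 157.06  -0.12] -6.821126972374689 [ 0.37  0.39  0.56 -0.32 -0.56 -0.66 -0.42 -0.11] cap 0.6093888416055506 up [448.56 240.42 178.3 ] stop [422.28  20.74 143.26]
[np.float64(-0.32320922726085044), np.float64(-0.5583594420602118), np.float64(-0.6589857196024811), np.float64(-0.42441283176047734)]
```

```bash
cat >> h.py <<'E'
psi=np.radians(-6.75); th=np.radians(9)
Xr=np.array([np.cos(psi),np.sin(psi),0]); Yr=np.array([-np.sin(psi)*np.cos(th),np.cos(psi)*np.cos(th),np.sin(th)]); Nr=np.cross(Xr,Yr)
UP=np.array([449.,240.3,178.3])
Rl=R.from_euler('xyz',[180,0,83.25],degrees=True).as_matrix()
Rt=R.from_rotvec(Xr*th).as_matrix()@Rl
def relM(P,T):
    p,M=tool(); print('at',p); print('shift',M.T@(np.array(P)-p),'turn',np.degrees(R.from_matrix(M.T@T).as_rotvec()))
def railpos():
    p,M=tool(); s=p+57*M[:,2]-UP
    print('seat rel upper_place in rail axes x,y,n:',np.array([Xr@s,Yr@s,Nr@s]))
E
python3 -m inch '[[0,10,30,0,0,0,0],[0,10,30,0,0,0,0],[0,10,30,0,0,0,0],[0,10,30,0,0,0,0],[0,0,0,0,-0.2,-0.6,0]]'
python3 - <<'E'
from h import *
A=UP+57*Nr+30*Nr+90*Xr; print(A)
relM(A,Rl);relM(A,Rt);railpos()
E
```

```text
clock: 6.4
eef_pos: [525.8, -151.2, 266.3]
tcp_rot: [-3.134, -0.008, 2.101]
contact_force: [0.0, -1.1, -4.9]
opening: 0.13
[536.78 216.21 264.23]
at [ 525.84 -151.23  266.29]
shift [311.42 195.29   3.09] turn [-0.55 -0.3  37.13]
at [ 525.84 -151.23  266.29]
shift [311.42 195.29   3.09] turn [-3.47  8.38 37.01]
seat rel upper_place in rail axes x,y,n: [ 121.72 -370.15   90.01]
```

```bash
python3 -m inch '[[0,38,24,-2,0,0,0],[0,38,24,-2,0,0,0],[0,38,24,-2,0,0,0],[0,38,24,-2,0,0,0],[0,38,24,-2,0,0,0],[0,38,24,-2,0,0,0],[0,30,20,-2,0,0,0],[0,0,0,0,0,0,0]]'
python3 - <<'E'
from h import *
A=UP+57*Nr+30*Nr+90*Xr
relM(A,Rl);railpos()
E
```

```text
clock: 7.2
eef_pos: [530.2, 161.3, 268.0]
tcp_rot: [-3.119, -0.012, 2.098]
contact_force: [-1.2, 0.5, -4.3]
opening: 0.131
at [530.19 161.29 268.03]
shift [44.09 33.42  3.59] turn [-1.46 -0.25 36.98]
seat rel upper_place in rail axes x,y,n: [ 88.48 -63.16  43.16]
```

Now I'll turn to the rail's heading, which takes 37° about tool z.

```bash
python3 -m inch '[[0,0,0,-2,-1.4,0,8.2],[0,0,0,-2,0,0,8.2],[0,0,0,-2,0,0,8.2],[0,0,0,-2,0,0,8.2],[0,0,0,0,0,0,4],[0,0,0,0,0,0,0]]'
python3 - <<'E'
from h import *
A=UP+57*Nr+30*Nr+90*Xr
relM(A,Rl);relM(A,Rt);railpos()
E
```

```text
clock: 7.8
eef_pos: [524.4, 156.3, 266.8]
tcp_rot: [-3.125, -0.001, 1.433]
contact_force: [-0.4, 1.0, -3.7]
opening: 0.131
at [524.44 156.3  266.83]
shift [61.03  4.05  2.57] turn [-0.93 -0.04 -1.13]
at [524.44 156.3  266.83]
shift [61.03  4.05  2.57] turn [-0.84  8.96 -1.2 ]
seat rel upper_place in rail axes x,y,n: [ 83.86 -68.65  42.8 ]
```

```bash
python3 -m inch '[[0,20,2,0,-0.8,0,-1.1],[0,20,2,0,0,3,0],[0,20,0,-1,0,3,0],[0,0,0,-2,0,3,0],[0,0,0,0,0,0,0]]'
python3 - <<'E'
from h import *
A=UP+57*Nr+30*Nr+90*Xr
relM(A,Rt);railpos()
f=grab('side','side6'); crop(f,190,60,340,210,4,'side6h')
f=grab('top','top6'); crop(f,110,130,280,250,4.5,'top6h')
E
```

```text
clock: 8.3
eef_pos: [533.3, 212.3, 265.4]
tcp_rot: [-3.134, -0.157, 1.463]
contact_force: [-0.1, -0.5, -4.8]
opening: 0.131
at [533.35 212.31 265.4 ]
shift [4.01 3.   1.79] turn [-0.51  0.02  0.55]
seat rel upper_place in rail axes x,y,n: [86.54 -4.05 31.82]
```

View pics/side6h.png

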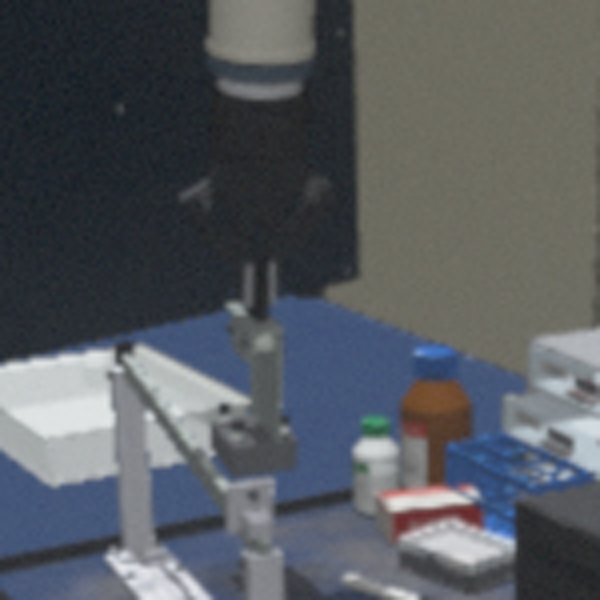

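View pics/top6h.png

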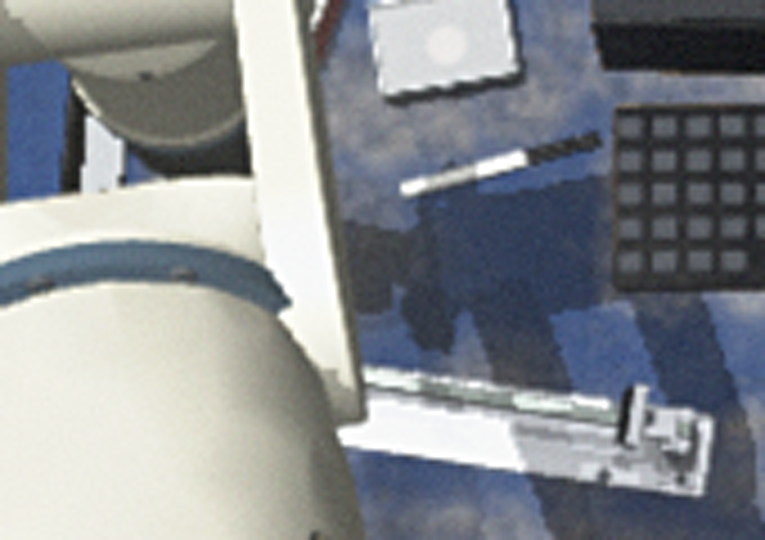

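The side view shows the hook end-on: lip at crop (240,345), web at column 270, and the rail to its left from (125,355) to (215,490). The top view is blocked. I'll move in partway and look again.

```bash
python3 -m inch '[[0,2,-15,3,-0.5,0,0.5],[0,2,-20,2,0,0,0],[0,0,-15,1,0,0,0],[0,0,0,0,0,0,0]]'
python3 - <<'E'
from h import *
relM(UP+(57+26)*Nr,Rt);railpos()
f=grab('side','side7'); crop(f,200,120,290,210,6.5,'side7h')
E
```

```text
clock: 8.8
eef_pos: [482.6, 221.4, 258.7]
tcp_rot: [-3.141, -0.149, 1.454]
contact_force: [-0.0, -0.4, -5.2]
opening: 0.13
at [482.64 221.41 258.69]
shift [  2.07 -35.63  -1.29] turn [-0.02  0.49  0.07]
seat rel upper_place in rail axes x,y,n: [35.61 -2.53 24.71]
```

View pics/side7h.png

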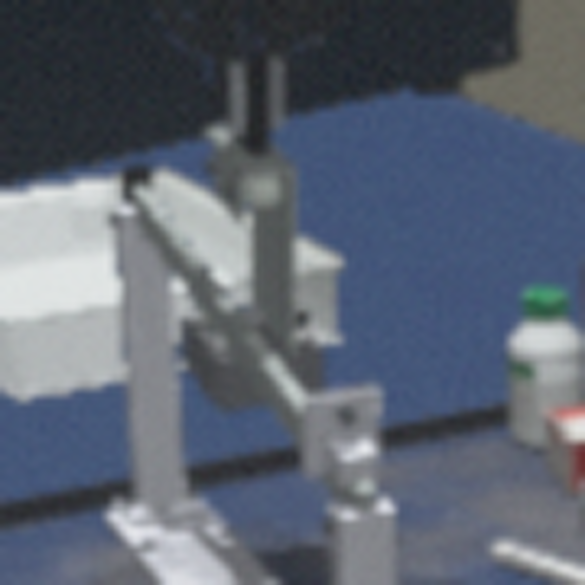

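```bash
cat >> h.py <<'E'
def hpt(x,y,z):
    # hanger point -> world from tool: hanger X=tool y, hanger Y = tool x, hanger Z=-tool z ; TCP at hanger (0,0,161)
    p,M=tool(); return p+M@np.array([y,x,-(z-161)])
E
python3 - <<'E'
from h import *
for nm,q in dict(web_tr=(13,-33,124),web_tl=(9,-33,124),web_br=(13,-33,44),web_bl=(9,-33,44),br_l=(-13,-33,129),br_r=(13,-33,129),lip=(-11,-20,95),tr_l=(-29,-33,0),tr_r=(29,-33,0),tab_t=(0,-18,171),roll=(0,-18,104)).items():
    print(nm,(proj('side',hpt(*q))-[200,120]+.4)*6.5)
for s in(-60,-33,0,85-85): 
    print('rail',s,(proj('side',UP+s*Yr)-[200,120]+.4)*6.5)
E
```

```text
web_tr [300.3  172.96]
web_tl [292.5 173.9]
web_br [300.15 322.34]
web_bl [292.56 323.4 ]
br_l [249.3  169.47]
br_r [300.31 163.35]
lip [245.45 223.97]
tr_l [220.86 412.98]
tr_r [329.85 396.74]
tab_t [264.66  73.62]
roll [265.34 202.84]
rail -60 [218.72 291.31]
rail -33 [202.01 269.11]
rail 0 [182.24 242.85]
rail 0 [182.24 242.85]
```

```bash
python3 - <<'E'
from h import *
f=cv2.imread('pics/side7.png'); z=f[134:188,215:256]
cv2.imwrite('pics/side7z.png',cv2.resize(z,None,fx=11,fy=11,interpolation=cv2.INTER_CUBIC))
E
```

```text
(no output)
```

View pics/side7z.png

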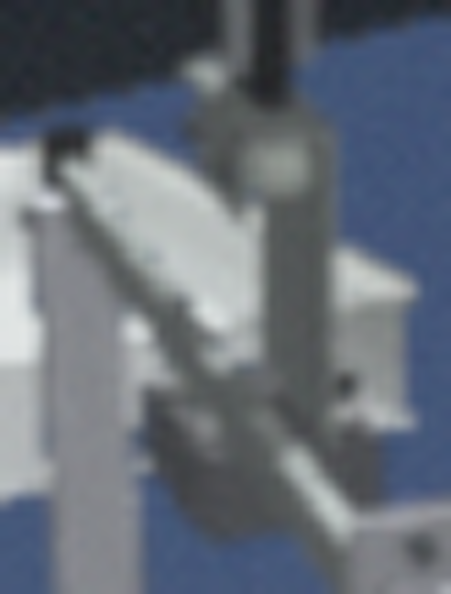

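```bash
python3 -m inch '[[0,0,-14,-1,0,0.4,0],[0,0,-10,-0.5,0,0,0],[0,0,-6,0,0,0,0],[0,0,0,0,0,0,0]]'
python3 - <<'E'
from h import *
relM(UP+(57+26)*Nr,Rt);railpos()
f=grab('side','side8'); z=f[124:188,205:260]
cv2.imwrite('pics/side8z.png',cv2.resize(z,None,fx=9,fy=9,interpolation=cv2.INTER_CUBIC))
for nm,q in dict(rollc=(0,-15,113),web_tr=(13,-30,124),web_mid=(13,-30,80),lip=(-11,-17,95),tab=(0,3,171)).items():
    print(nm,(proj('side',hpt(*q))-[205,124]+.45)*9)
for s in(-100,-60,-33,0,33): print(s,(proj('side',UP+s*Yr)-[205,124]+.45)*9)
E
```

```text
clock: 9.25
eef_pos: [453.4, 224.8, 261.1]
tcp_rot: [3.138, -0.156, 1.455]
contact_force: [0.8, -1.1, -4.4]
opening: 0.13
at [453.43 224.78 261.06]
shift [ 1.78 -6.23  1.05] turn [0.17 0.06 0.12]
seat rel upper_place in rail axes x,y,n: [ 6.4  -1.83 27.07]
rollc [238.99 222.55]
web_tr [287.08 204.91]
web_mid [288.24 320.32]
lip [211.65 275.64]
tab [220.96  49.04]
-100 [293.87 415.07]
-60 [258.29 367.8 ]
-33 [235.16 337.07]
0 [207.79 300.71]
33 [181.37 265.61]
```

View pics/side8z.png

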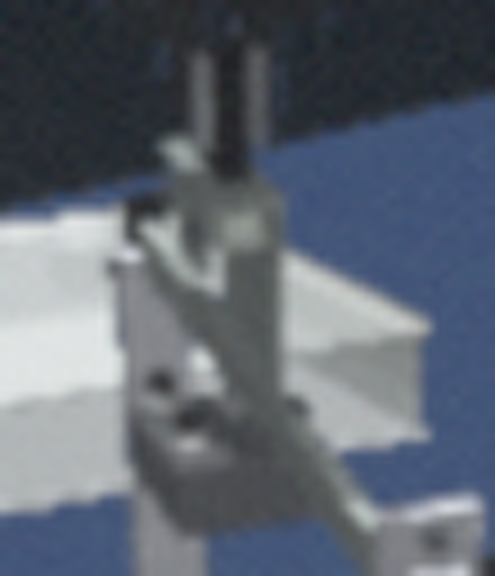

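The hook is over the rail: roller at crop (243,232), web's right edge at column 283. Against the predictions the hanger sits within about 0.5 px sideways. I'll finish centring, then lower in stages while watching the force.

```bash
python3 -m inch '[[0,0.5,-5,0,0.1,0,0.1],[0,0,0,0,0,0,0]]'
python3 -c "
from h import *
railpos()"
python3 -m inch '[[0,0,0,4,0,0,0],[0,0,0,4,0,0,0],[0,0,0,4,0,0,0],[0,0,0,0,0,0,0]]'
python3 - <<'E'
from h import *
relM(UP+(57+10)*Nr,Rt);railpos()
f=grab('side','side9'); z=f[124:188,205:260]
cv2.imwrite('pics/side9z.png',cv2.resize(z,None,fx=9,fy=9,interpolation=cv2.INTER_CUBIC))
f=grab('top','top9'); crop(f,110,170,280,250,4.5,'top9h')
E
```

```text
clock: 9.5
eef_pos: [449.3, 226.0, 261.4]
tcp_rot: [3.139, -0.156, 1.453]
contact_force: [0.5, 0.1, -4.7]
opening: 0.132
seat rel upper_place in rail axes x,y,n: [ 2.13 -1.08 27.32]
clock: 9.9
eef_pos: [450.1, 228.0, 248.3]
tcp_rot: [3.139, -0.156, 1.453]
contact_force: [-0.5, -0.5, -4.2]
opening: 0.134
at [450.12 227.99 248.31]
shift [ 0.99 -2.57  4.03] turn [ 0.15  0.05 -0.  ]
seat rel upper_place in rail axes x,y,n: [ 2.71 -1.04 14.04]
```

View pics/side9z.png

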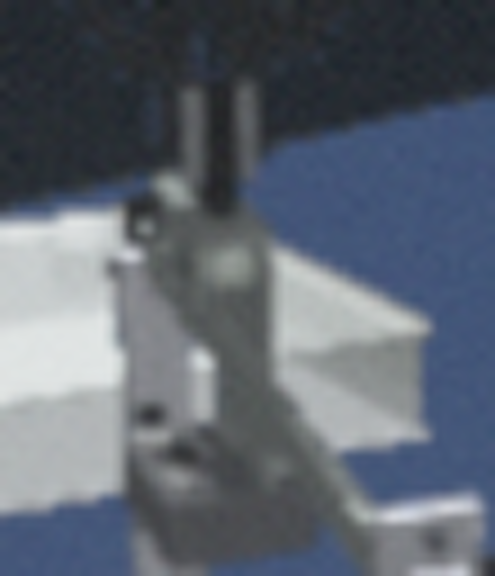

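View pics/top9h.png

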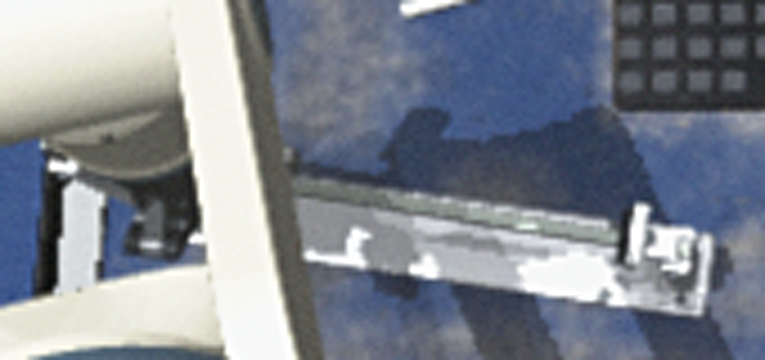

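```bash
python3 -m inch '[[0,0,-1.2,4,0.1,0,0],[0,0,0,3,0,0,0],[0,0,0,0,0,0,0]]'
python3 -c "
from h import *
railpos()"
python3 -m inch '[[0,0,0,3,0,0,0],[0,0,0,1.5,0,0,0],[0,0,0,0,0,0,0]]'
python3 - <<'E'
from h import *
relM(UP+(57)*Nr,Rt);railpos();print(r.sense()['wrist_torque'])
f=grab('side','side10'); z=f[124:188,205:260]
cv2.imwrite('pics/side10z.png',cv2.resize(z,None,fx=9,fy=9,interpolation=cv2.INTER_CUBIC))
E
```

```text
clock: 10.3
eef_pos: [449.5, 229.4, 241.6]
tcp_rot: [3.14, -0.157, 1.453]
contact_force: [0.5, 0.0, -4.9]
opening: 0.13
seat rel upper_place in rail axes x,y,n: [ 1.84 -0.76  7.16]
clock: 10.6
eef_pos: [449.5, 230.2, 236.7]
tcp_rot: [3.14, -0.157, 1.453]
contact_force: [0.1, 0.1, -4.2]
opening: 0.129
at [449.52 230.22 236.69]
shift [ 0.7  -1.71  2.23] turn [ 0.1   0.02 -0.  ]
seat rel upper_place in rail axes x,y,n: [ 1.8  -0.71  2.23]
[-0.27  0.04  0.04]
```

View pics/side10z.png

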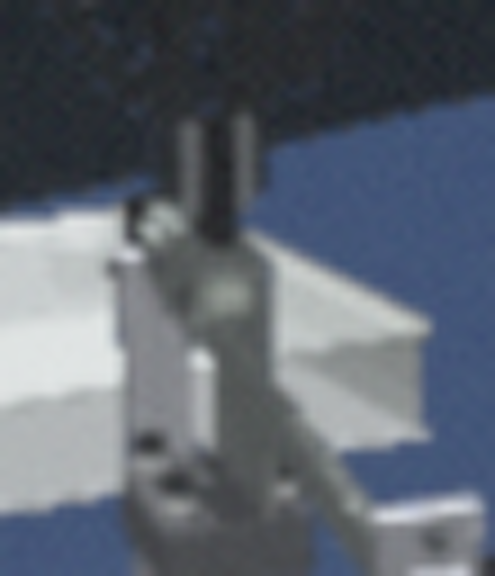

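The lip has passed the rail's edge with no contact. I'll feel down for the rollers' contact.

```bash
python3 -m inch '[[0,0,-0.6,1.5,0,0,0],[0,0,0,0,0,0,0]]'; python3 -m inch '[[0,0,0,1.3,0,0,0],[0,0,0,0,0,0,0]]' ; python3 -c "
from h import *
railpos();print(r.sense()['wrist_torque'])"
```

```text
clock: 10.85
eef_pos: [449.0, 230.5, 235.3]
tcp_rot: [3.14, -0.157, 1.453]
contact_force: [-0.8, -1.0, -5.1]
opening: 0.131
clock: 11.05
eef_pos: [449.4, 231.1, 235.1]
tcp_rot: [3.139, -0.158, 1.453]
contact_force: [-1.0, -0.2, -2.4]
opening: 0.133
seat rel upper_place in rail axes x,y,n: [ 1.67 -0.09  0.49]
[-0.26  0.24  0.06]
```

```bash
python3 -m inch '[[0,0,0,1,0,0,0],[0,0,0,0,0,0,0]]' ; python3 - <<'E'
from h import *
railpos();s=r.sense();print(s['wrist_torque'],s['contact_force'])
f=grab('side','side11'); z=f[124:188,205:260]
cv2.imwrite('pics/side11z.png',cv2.resize(z,None,fx=9,fy=9,interpolation=cv2.INTER_CUBIC))
E
```

```text
clock: 11.25
eef_pos: [449.6, 231.5, 235.0]
tcp_rot: [3.138, -0.159, 1.453]
contact_force: [-1.2, -0.1, -2.2]
opening: 0.133
seat rel upper_place in rail axes x,y,n: [1.77 0.4  0.41]
[-0.18  0.41  0.08] [-1.16 -0.05 -2.24]
```

View pics/side11z.png

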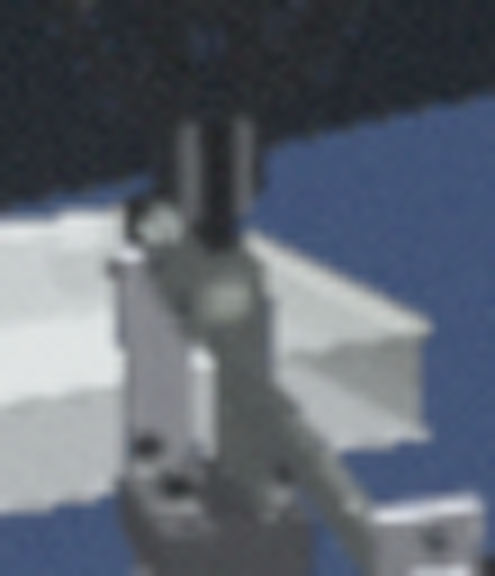

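Vertical contact has come, with the load down to about −2.2 N, but there is also a small Fx of −1.2 N. I'll lift slightly to see whether that is friction or the lip touching the rail.

```bash
python3 -m inch '[[0,0,0,-2.5,0,0,0],[0,0,0,0,0,0,0]]'; python3 -c "
from h import *
railpos();print(r.sense()['wrist_torque'])"; python3 -m inch '[[0,0,-2,0,0,0,0],[0,0,0,0,0,0,0]]' ; python3 -c "
from h import *
railpos();print(r.sense()['wrist_torque'])"
```

```text
clock: 11.5
eef_pos: [449.5, 230.9, 237.1]
tcp_rot: [3.138, -0.158, 1.453]
contact_force: [0.6, 0.5, -5.1]
opening: 0.13
seat rel upper_place in rail axes x,y,n: [1.84 0.14 2.54]
[-0.24  0.04  0.03]
clock: 11.7
eef_pos: [447.3, 231.0, 236.6]
tcp_rot: [3.138, -0.158, 1.453]
contact_force: [0.9, 0.1, -4.7]
opening: 0.134
seat rel upper_place in rail axes x,y,n: [-0.38 -0.15  2.08]
[-0.33  0.03 -0.02]
```

Off the rail the side force goes to zero, and it stays free after a 2 mm shift, so the hook has play on both sides. I'll go back halfway and set it down.

```bash
python3 -m inch '[[0,0,0.8,1,0,0,0],[0,0,0,1.5,0,0,0],[0,0,0,0,0,0,0]]'; python3 -c "
from h import *
railpos();print(r.sense()['wrist_torque'])"; python3 -m inch '[[0,0,0,1,0,0,0],[0,0,0,0,0,0,0]]' ; python3 -c "
from h import *
railpos();print(r.sense()['wrist_torque'])"
```

```text
clock: 12.0
eef_pos: [448.5, 231.6, 235.0]
tcp_rot: [3.138, -0.159, 1.453]
contact_force: [-1.8, -0.6, -1.9]
opening: 0.132
seat rel upper_place in rail axes x,y,n: [0.7  0.4  0.39]
[-0.2   0.42  0.1 ]
clock: 12.2
eef_pos: [448.5, 232.1, 235.1]
tcp_rot: [3.138, -0.16, 1.453]
contact_force: [-1.3, -0.4, -0.8]
opening: 0.125
seat rel upper_place in rail axes x,y,n: [0.73 0.91 0.36]
[-0.21  0.36  0.18]
```

Nearly the whole weight is on the rail. Releasing.

```bash
python3 -m inch '[[0.6,0,0,0,0,0,0],[0.8,0,0,0,0,0,0],[0.8,0,0,0,0,0,0]]'; python3 - <<'E'
from h import *
f=grab('side','side12'); crop(f,190,100,290,200,5.5,'side12z')
E
```

```text
clock: 12.5
eef_pos: [449.8, 232.6, 235.6]
tcp_rot: [3.135, -0.161, 1.453]
contact_force: [0.0, 1.4, -0.5]
opening: 0.637
```

View pics/side12z.png

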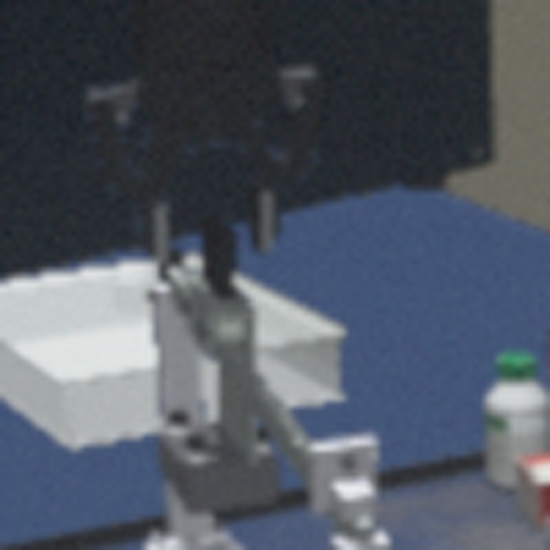

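The fingers are open on both sides of the tab and the hanger hangs on the rail. I'll rise away and watch it roll.

```bash
python3 -m inch '[[0.9,0,0,-15,0,0,0],[0.9,0,0,-30,0,0,0],[0.9,0,0,-30,0,0,0],[0.9,0,0,-20,0,0,0],[0.9,0,0,0,0,0,0]]'; python3 - <<'E'
from h import *
f=grab('side','side13'); crop(f,190,100,290,200,5.5,'side13z')
E
python3 -m inch '[[0.9,0,0,0,0,0,0],[0.9,0,0,0,0,0,0],[0.9,0,0,0,0,0,0],[0.9,0,0,0,0,0,0],[0.9,0,0,0,0,0,0],[0.9,0,0,0,0,0,0],[0.9,0,0,0,0,0,0],[0.9,0,0,0,0,0,0]]'; python3 - <<'E'
from h import *
f=grab('side','side14'); crop(f,190,100,290,200,5.5,'side14z')
E
```

```text
clock: 13.05
eef_pos: [447.4, 217.0, 331.7]
tcp_rot: [3.136, -0.16, 1.453]
contact_force: [0.6, 0.3, -0.5]
opening: 0.901
clock: 13.9
eef_pos: [445.1, 216.7, 324.9]
tcp_rot: [-3.139, -0.156, 1.452]
contact_force: [0.1, 0.6, 0.9]
opening: 0.901
```

View pics/side13z.png

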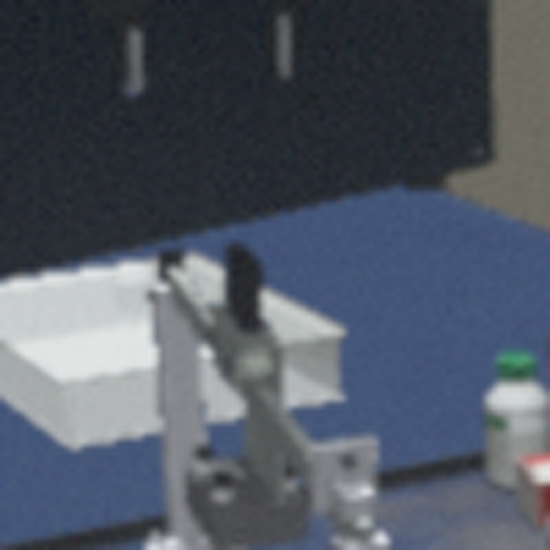

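View pics/side14z.png

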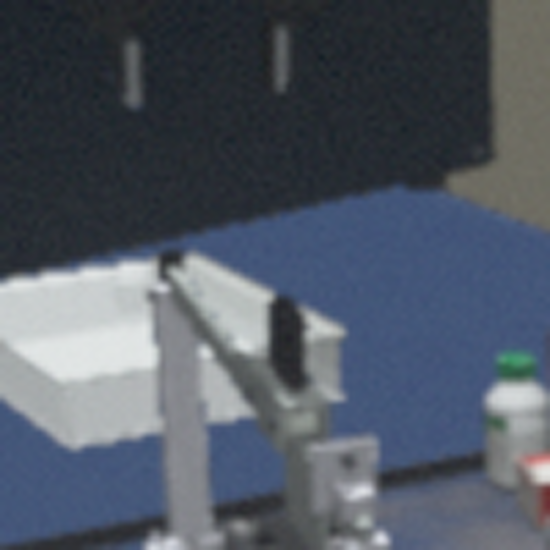

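It is rolling down freely: the tab went from crop (242,285) to (288,340). I'll wait for it to stop.

```bash
for i in 1 2 3; do python3 -m inch '[[0.9,0,0,0,0,0,0],[0.9,0,0,0,0,0,0],[0.9,0,0,0,0,0,0],[0.9,0,0,0,0,0,0],[0.9,0,0,0,0,0,0],[0.9,0,0,0,0,0,0]]' | head -1; python3 - <<E
from h import *
f=grab('side','side15_$i'); crop(f,190,100,310,220,5,'side15z_$i')
f=grab('top','top15_$i'); crop(f,110,150,420,260,2.5,'top15z_$i')
E
done
python3 - <<'E'
import cv2
a=[cv2.imread(f'pics/side15z_{i}.png') for i in(1,3)]
cv2.imwrite('pics/s15.png',cv2.resize(cv2.hconcat(a),(800,400)))
E
```

```text
clock: 14.55
clock: 15.25
clock: 15.95
```

View pics/s15.png

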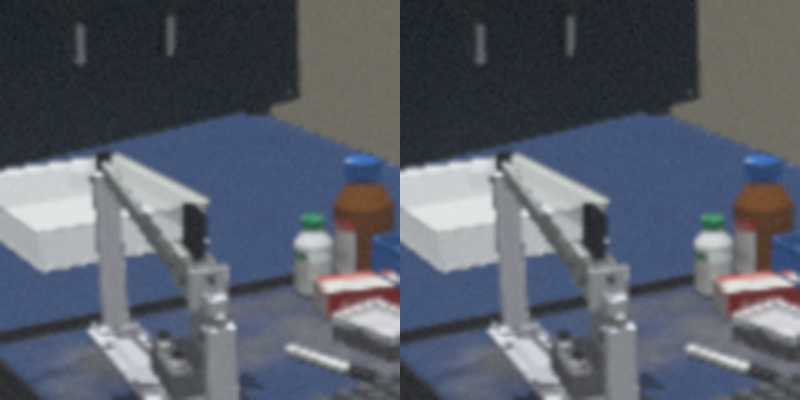

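View pics/top15z_3.png

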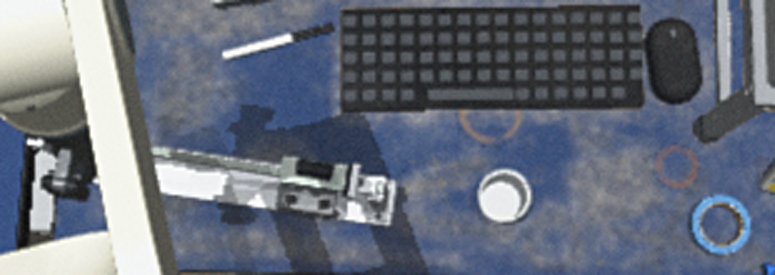

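```bash
python3 - <<'E'
from h import *
for k in(1,2,3):
    f=cv2.imread(f'pics/top15_{k}.png'); m=((f.max(2)<70)).astype(np.uint8); sub=m[208:224,224:250]
    n,l,st,ce=cv2.connectedComponentsWithStats(sub); 
    for i in range(1,n):
        if st[i,4]>20:
            uv=ce[i]+[224,208]
            s=-106; P=onz('top',uv,UP[2]-(85+106)*np.sin(th)+65); d=P-UP-65*Nr; print(k,uv,st[i,4],'tab in rail axes: x',Xr@d,'y',85+Yr@d)
a=cv2.imread('pics/side15_1.png').astype(int);b=cv2.imread('pics/side15_3.png').astype(int)
print(np.abs(a-b)[130:230,200:260].max(),np.abs(a-b)[130:230,200:260].mean())
f=cv2.imread('pics/top15_3.png'); crop(f,210,195,275,245,11,'t15h')
E
```

```text
1 [235.62 217.2 ] 91 tab in rail axes: x -0.6265829226102514 y -107.12378190276576
2 [235.63 217.18] 91 tab in rail axes: x -0.5704364948832057 y -107.14116460574758
3 [235.53 217.18] 91 tab in rail axes: x -0.6035166803370139 y -106.9100221401689
14 1.7456666666666667
```

View pics/t15h.png

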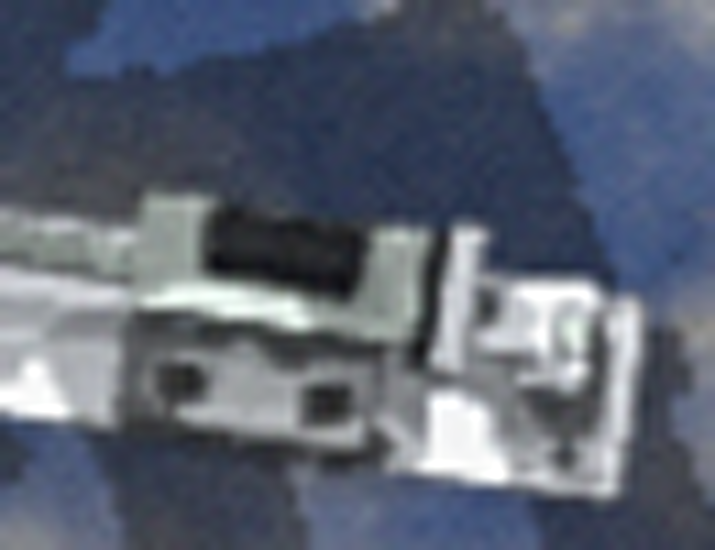

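At rest against the rubber: the tab is at rail y = −107 (−106 expected), unchanged over 1.4 s. The beaker and tape haven't moved, and the gripper is clear. Handing in.

```bash
python3 - <<'E'
from h import *
f=cv2.imread('pics/top15_3.png');g=cv2.imread('pics/top0.png')
for nm,(x0,y0,x1,y1) in dict(beaker=(298,214,326,242),tape=(384,225,414,253)).items():
    o=cv2.phaseCorrelate(g[y0:y1,x0:x1].mean(2),f[y0:y1,x0:x1].mean(2)); print(nm,o)
print(r.sense()['clock'],r.sense()['contact_force']); print(order.sign_off())
E
```

```text
beaker ((0.06067749291485747, 0.0023175228960266026), 0.9974946683255823)
tape ((0.061432277765584686, 0.011761987022969933), 1.0041434483235425)
16.05 [-0.02 -0.24  0.11]
the job is handed in; nothing more can be done
None
```

I gripped the hanger by its tab, brought it round the far side and hooked it over the rail at about y = +85 mm, tilted to match the slope. I let go once the rollers carried nearly all its weight. It rolled down untouched, and I handed the job in at 16 s of the 43 s allowed; no verdict was reported.

**Last checks:**
- **Position:** the tab stands at rail y ≈ −107 mm (−106 expected against the stop) and about 0.6 mm off the rail's centre line. It did not move over the last 1.4 s, and the hanger hangs upright against the rubber.
- **Beaker and tape roll:** both moved less than 0.1 px in the top picture.
- **Robot:** the gripper is well clear and the wrist reads about 0 N.

**Disagreements along the way:**
- The two cameras disagreed by 2 to 3 mm, so I centred the hook on the rail relative to the side view.
- A side force of about 1.2 N appeared when the rollers first touched the rail. It went away when I lifted, so I took it for friction.

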